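# Load the drying box and latch its sledge

## Robot

A 6-joint arm with a two-finger parallel gripper is mounted at the origin on a cart in front of the work surface, level with it; the furniture and walls round the work are solid. World frame = base frame: x ahead of the robot, y to its left, z up, the work surface at z = 0. Lengths are in m, angles in rad, forces in N, time in s.
With the tool pointing down it reaches from about 0.35 to 0.725 m from the base axis. Payload 4.3 kg.
Tool frame: the origin (TCP) lies midway between the tips of the shut fingers; the grasp point (between the pads) lies 19 mm behind it (ctrl.grip_depth is the distance from the TCP to the grasp point, in m); z points along the fingers, y is the line along which they close (so a half turn about z gives the same grasp; the last joint's range is limited). The gripper opens to 85 mm and grips with 20 to 120 N. Pads are 22 mm wide; open, the fingers measure 114 mm over their backs; the gripper's body (76 mm by 85 mm) begins 54 mm behind the grasp point. The pads swing forward as they close: fully open they stand 13 mm farther back than shut.
Start: joints at [1.206, 0.377, 0.081, 1.274, 0, 1.46], TCP at [0.145, 0.556, 0.192] pointing down, gripper open.
Joint ranges: [-2.72, 2.72], [-0.84, 1.66], [-1.02, 1.22], [-1.77, 2.12], [-1.37, 1.28], [-3.14, 3.14]. Speed limits (rad/s): [2.57, 2.57, 3.14, 3.14, 3.14, 3.14].

## Interface

Orientations are given as a unit quaternion [x, y, z, w].
In Python, from bench import readout, optics, workorder, ctrl gives the robot as it stands. The module is installed in compiled form; this text tells all that it offers.
- The arm moves only by the shell command python3 -m creep 'ROWS' [OPENING] [FORCE]. ROWS is JSON, a list that holds one entry, the list of rows, each a list of 6 numbers: the shift along the world's x, y, z in cm, then the turn, a rotation vector about the world's x, y, z in degrees. A call has 1 to 12 rows; each row shifts and turns the commanded pose from where the row before left it; what a row does not reach is not made up. A row lasts 1/12 s, in which the tool goes at most 41.7 mm and 7.16 degrees, less where a joint would pass 70% of its speed; a pose out of reach is approached as far as the arm can. A call is refused whole if a number of a shift passes 4.17 or a number of a turn 7.16, either way. A call with a gripper value outside its range is refused whole. OPENING is the opening in per cent of the stroke, from 0 (shut) to 100 (fully open), set as the call begins (- or left out, the last holds). The fingers move at their own pace and stop on an object; FORCE is the grip in N (left out, the last holds). Time passes only in rows, so rows that do not move let the fingers close. It gives the time, the measured TCP pose, the force, the opening and the grip force at its end, in the units of the state.
- readout.read_state(): the state, without advancing time (a new reading comes with each control period).
- optics.camera(name): name is "scene" or "top" or "wrist"; returns the picture (384x512x3 uint8, blue, green, red); there is no depth.
- optics.camera_params(name): a dict with "mtx" (3x3 intrinsics, pixels), "pose" (4x4, takes a point from camera to world coordinates); the wrist camera has in their place "T_tool_cam" (4x4, takes a point from camera to tool coordinates, whose origin is the TCP and whose axes are the flange's). Camera axes: x right, y down, z forward; pixel columns grow to the right and rows downward; lengths in m; the calibration is good to about 2 mm. A picture is of the moment at which its call begins: read the wrist's pose just before it. camera_params takes no time and is no camera call.
- workorder.sign_off(): hands the job in; it is judged then, once.
The state is a dict: "clock": time; "qpos": joint angles; "dq": joint speeds; "joint_efforts": joint torques, N m; "position": TCP position; "ee_rot": TCP orientation; "ft_force": force on the tool from outside, world axes, zero at the start; "moment": the same for the moment, N m; "grip_width": finger opening in m; "grasp_force": force on a finger pad.
Only numpy, scipy, OpenCV 4.12 (cv2) and the standard library are available. Lean on these libraries where they do the work, as an engineer would, in place of code of your own. Each camera call takes 0.05 s, during which the arm holds its last target. There are 200 camera calls.

## Task

Load the middle-sized of the three casting rings into the small drying box: lift the latch bar by its ball knob clear of the keeper, draw the sledge fully out by it, and stand the ring upright in the round seat on the sledge. Then push the sledge home with the bar lifted over the keeper, let the bar drop fully into the keeper's notch, and let go. Leave the other two rings and the jar beside them where they are.

Things in the scene. Friction and masses are not known exactly. Their poses are not given: they have to be found in the camera images.
- seat (a point): centre of the seat on the sledge: a flat floor 21 mm above the bench in a low upright collar, 58 mm inside and 68 mm outside diameter, 10 mm high; the point lies on the floor. Its frame rides with the sledge: x level along the track, into the box; y across, toward the latch bar's side; z up. The sledge's front plate, 65 mm from the seat at -x, reaches 43 mm above the bench
- drying_box: the white box and its track, fixed to the bench: origin on the bench under the middle of the box's mouth, axes as the seat's. The box reaches x 0 to 150 mm, y -69 to +69, roof top at 91 mm with a 12 mm high vent on it; the base plate of the track reaches to x -210 mm. The seat is at x +65 mm (under the roof) with the sledge home, at x -55 mm with it fully out
- sledge (a joint): how far the sledge is drawn out along -x of the seat frame: 0 home in the box, 0.12 m fully out (end stops at both). It stays where it is left; about 1.5 N of friction. While the bar lies in the notch it can move only about 8 mm
- latch_bar (a joint): angle of the latch bar (rad): 0 level, where it rests by its own weight (0.09 kg), in the notch or with the sledge out; grows to 1.0 as the knob end is lifted; falls back when released. Its square tooth, 66 mm from the hinge, drops between two keeper posts beside the track and clears them above 0.25 (0.4 is ample). With the bar down the outer post stops the sledge some 30 mm short of home
- latch_hinge (a point): the latch bar's hinge, 38 mm above the bench, on a lug of the sledge: in the seat frame at x -82 mm, y +77 mm, z +17 mm; the hinge axis is along y of the seat frame
- ball (a point): centre of the black ball knob, 24 mm diameter, on a short stem at the free end of the steel latch bar, to be taken from above; with the bar level it lies 94 mm from the hinge along -x of the seat frame and 24 mm above it (62 mm above the bench). It travels on an arc about the hinge as the bar is lifted, and with the sledge
- ring_mid_centre (a point): the ring to load: open-ended pale grey casting ring (a plain tube) standing upright on the bench, 52 mm outside diameter, 55 mm high, about 0.09 kg; the point is its centre, half-way up, z along its axis. Standing on the seat's floor, its centre is 27.5 mm above the seat point
- ring_small_centre (a point): smallest, to be left alone: open-ended pale grey casting ring (a plain tube) standing upright on the bench, 42 mm outside diameter, 50 mm high, about 0.09 kg; the point is its centre, half-way up, z along its axis
- ring_big_centre (a point): largest, to be left alone: open-ended pale grey casting ring (a plain tube) standing upright on the bench, 62 mm outside diameter, 60 mm high, about 0.09 kg; the point is its centre, half-way up, z along its axis
- paste_jar: small round jar with a black lid standing near the rings, 49 mm diameter, 52 mm high, to be left alone; origin at the centre of its underside
Mind the look-alikes: they are no part of the job. Leave any red look-alike of the part that bears ring_mid_centre alone.

How it is judged:
On the way, in this order (a step that is already met when the one before it is completed fails the run):
1. the sledge is drawn out (at least 105 of its 120 mm) (value of joint sledge above 0.105 m), for 0.1 s.
2. the middle-sized ring stands in the seat while the sledge is out (at least 100 mm) (horizontal distance between ring_mid_centre and seat below 0.006 m and z of ring_mid_centre in the frame of seat between 0.0235 and 0.0315 m and angle between ring_mid_centre's own z axis and vertical below 0.1 rad and value of joint sledge above 0.1 m), for 0.2 s.
At the end, for the whole second after the job is handed in: the sledge is home (within 12 mm, the play of the latch), the latch bar lies down in the notch (within 0.05 rad of level), and the middle-sized ring stands upright in the seat (centre within 6 mm of the seat's axis, 23.5 to 31.5 mm above its floor, tilt under 0.1 rad) (horizontal distance between ring_mid_centre and seat below 0.006 m and z of ring_mid_centre in the frame of seat between 0.0235 and 0.0315 m and angle between ring_mid_centre's own z axis and vertical below 0.1 rad and value of joint sledge below 0.012 m and value of joint latch_bar below 0.05 rad); the robot touches nothing.
It fails at once if the smallest ring moved by more than 30 mm (distance of ring_small_centre from where it was at the start of the episode above 0.03 m).
It fails at once if the largest ring moved by more than 30 mm (distance of ring_big_centre from where it was at the start of the episode above 0.03 m).
It fails at once if the jar moved by more than 30 mm (distance of paste_jar from where it was at the start of the episode above 0.03 m).
It also fails if it takes over 64 s, if anything falls off the work surface, if the arm or the gripper's body presses on something with over 40 N, if the wrist force passes 120 N, or if a joint passes its speed limit or range.

## Working session

There is one attempt and no reset: what is moved stays moved. The work goes in short steps, Python scripts to look and compute and a shell command to move; the robot and the scene stay as the last step left them, time stands still between calls to the robot, and variables do not carry over. Pictures are saved under pics/ and viewed, at most 10 in all, crops included, and the job is handed in when it is done.

```bash
mkdir -p pics
python3 - <<'E'
from bench import readout, optics, workorder, ctrl
import cv2,numpy as np
print(readout.read_state()); print(ctrl.grip_depth)
for n in("scene","top"):
    cv2.imwrite(f"pics/{n}0.png",optics.camera(n)); p=optics.camera_params(n); print(n,p["mtx"].tolist(),np.round(p["pose"],4).tolist())
print(optics.camera_params("wrist"))
E
```

```text
{'clock': 0.0, 'qpos': array([1.20567366e+00, 3.78123751e-01, 7.96330957e-02, 1.27438949e+00,
       2.54347143e-05, 1.46048666e+00]), 'dq': array([ 2.32835077e-03,  4.56364284e-04, -4.89381913e-04, -4.72627699e-04,
        6.72490293e-04, -8.08852639e-05]), 'joint_efforts': array([-5.13449195e-04, -4.63609707e+01,  2.69871461e+01,  2.08229508e-02,
       -2.79129381e-04, -8.13856161e-06]), 'position': array([0.14466552, 0.55574947, 0.1911291 ]), 'ee_rot': array([ 1.27062039e-01,  9.91894224e-01, -1.00961609e-03, -2.57712732e-04]), 'ft_force': array([-0.18320087, -0.69102443,  0.12242848]), 'moment': array([ 0.01463376,  0.02665586, -0.07172795]), 'grasp_force': 0.0, 'grip_width': 0.08528177950293954}
0.0187
scene [[407.5258260588853, 0.0, 261.42835007517954], [0.0, 407.5258260588853, 191.02145016091282], [0.0, 0.0, 1.0]] [[0.7293, -0.3032, 0.6134, -0.203], [-0.6837, -0.2875, 0.6707, -0.825], [-0.0271, -0.9085, -0.417, 0.5666], [0.0, 0.0, 0.0, 1.0]]
top [[439.39784673248465, 0.0, 255.56858070807107], [0.0, 439.39784673248465, 194.37047702922948], [0.0, 0.0, 1.0]] [[-0.0168, -0.9966, 0.0812, 0.4306], [-0.9998, 0.0162, -0.0079, -0.031], [0.0066, -0.0813, -0.9967, 1.27], [0.0, 0.0, 0.0, 1.0]]
{'mtx': array([[293.17330453,   0.        , 252.78396295],
       [  0.        , 293.17330453, 196.44202502],
       [  0.        ,   0.        ,   1.        ]]), 'T_tool_cam': array([[ 8.45834612e-04, -9.47846807e-01, -3.18725140e-01,
         8.25929937e-02],
       [ 9.99999624e-01,  8.63359532e-04,  8.62866260e-05,
         2.12026053e-04],
       [ 1.93387885e-04, -3.18725093e-01,  9.47847181e-01,
        -1.81084699e-01],
       [ 0.00000000e+00,  0.00000000e+00,  0.00000000e+00,
         1.00000000e+00]])}
```

View pics/scene0.png

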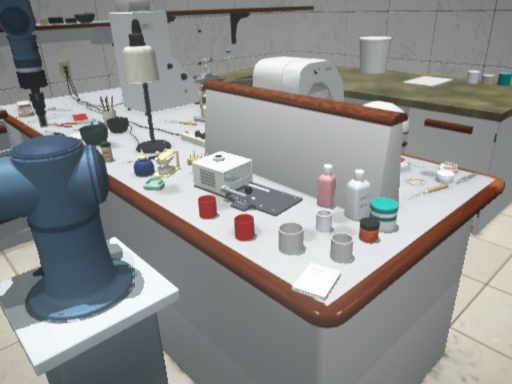

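View pics/top0.png

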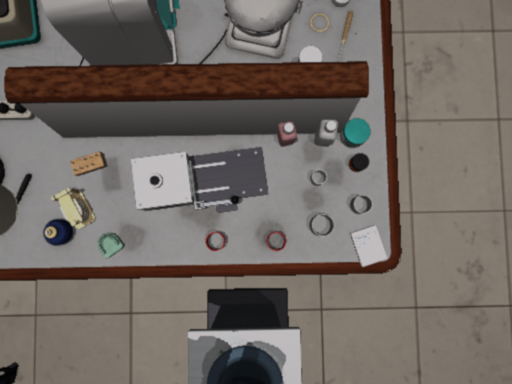

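The top view shows three grey rings at about (318,177), (361,204) and (320,224). Red look-alikes are at (216,240) and (276,240), and the jar's black lid is at (359,162). The box is centred near (160,180) with its mouth to the right, and the ball is near (235,200).

```bash
cat > h.py <<'E'
from bench import readout, optics
import cv2,numpy as np
from scipy.spatial.transform import Rotation as R
def ray(n,u,v,z,st=None):
    p=optics.camera_params(n)
    if n=="wrist":
        T=np.eye(4);T[:3,:3]=R.from_quat(st["ee_rot"]).as_matrix();T[:3,3]=st["position"];P=T@p["T_tool_cam"]
    else: P=p["pose"]
    d=P[:3,:3]@np.linalg.inv(p["mtx"])@[u,v,1]
    return P[:3,3]+d*(z-P[2,3])/d[2]
E
python3 - <<'E'
from h import *
t=cv2.imread("pics/top0.png")
a=cv2.resize(t[140:250,125:275],None,fx=5,fy=5,interpolation=2)
b=cv2.resize(t[145:250,290:385],None,fx=5,fy=5,interpolation=2)
b=cv2.resize(b,(500,550));a=cv2.resize(a,(750,550))
cv2.imwrite("pics/a.png",a); cv2.imwrite("pics/b.png",b)
for nm,u,v,z in (("small",318,177,.05),("mid",361,204,.055),("big",320.5,224,.06),("jar",359,162,.052),("ball",235,200,.062),("redL",216,240,.05),("redR",276,240,.05)):print(nm,ray("top",u,v,z).round(3))
E
```

```text
small [ 0.576 -0.216  0.05 ]
mid [ 0.498 -0.333  0.055]
big [ 0.444 -0.218  0.06 ]
jar [ 0.616 -0.332  0.052]
ball [0.514 0.016 0.062]
redL [0.405 0.071 0.05 ]
redR [ 0.403 -0.095  0.05 ]
```

View pics/a.png

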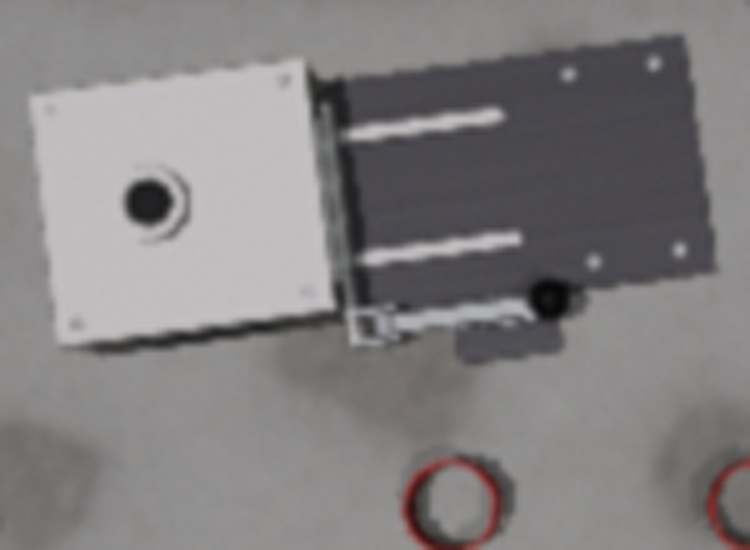

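View pics/b.png

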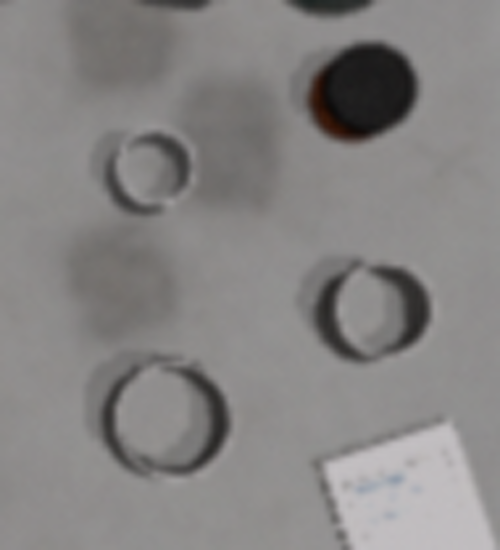

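Run:
```python
from h import *
f=lambda x,y,z:ray("top",125+x/5,140+y/5,z)
c=[f(*p,.091) for p in((30,97),(300,62),(335,310),(60,345))]
for q in c:print(q.round(4))
ax=(c[0]+c[3]-c[1]-c[2]);e=(c[1]-c[2])
print("axis deg",np.degrees(np.arctan2(ax[1],ax[0])),np.degrees(np.arctan2(e[1],e[0]))+90,np.linalg.norm(ax)/2,np.linalg.norm(e))
g=[f(*p,.0) for p in((685,37),(715,270))];print(np.array(g).round(4))
d=g[0]-g[1];print(np.degrees(np.arctan2(d[1],d[0]))+90)
m=(c[1]+c[2])/2; th=np.arctan2(ax[1],ax[0])
ex=np.array([np.cos(th),np.sin(th)]);ey=np.array([-ex[1],ex[0]])
b=f(548,300,.062)[:2];print("ball",b,"pred",m[:2]-.111*ex+.077*ey, "mouth",m)
```

```text
[0.627  0.2949 0.091 ]
[0.6438 0.149  0.091 ]
[0.5088 0.1307 0.091 ]
[0.4925 0.2781 0.091 ]
axis deg 96.46742111730195 97.70721293340661 0.14758476917674257 0.13623761659448
[[ 0.6716 -0.0622  0.    ]
 [ 0.5345 -0.0771  0.    ]]
96.22121170233189
ball [0.5143652  0.01745343] pred [0.51233757 0.02089266] mouth [0.5763447 0.1398594 0.091    ]
```

Candidates for the ring are the greys at (318,177), about 16 px wide, (361,204), about 21 px, and (320,224), about 24 px, plus the reds at (216,240) and (276,240). I choose (361,204), the middle-sized grey. The ball is the black one at (235,200), and the vent at (155,181) is not the ball. I'm moving over the ball now.

```bash
python3 -m creep '[[[2.31,-3.37,0,0,0,-6.9],[2.31,-3.37,0,0,0,-6.9],[2.31,-3.37,0,0,0,-6.9],[2.31,-3.37,0,0,0,-6.9],[2.31,-3.37,0,0,0,-6.9],[2.31,-3.37,0,0,0,-6.9],[2.31,-3.37,0,0,0,-6.9],[2.31,-3.37,0,0,0,-6.9],[2.31,-3.37,0,0,0,-6.9],[2.31,-3.37,0,0,0,-6.9],[2.31,-3.37,0,0,0,0],[2.31,-3.37,0,0,0,0]]]' 60 40
python3 -m creep '[[[2.31,-3.37,0,0,0,0],[2.31,-3.37,0,0,0,0],[2.31,-3.37,0,0,0,0],[2.31,-3.37,-1,0,0,0],[0,0,-2,0,0,0],[0,0,0,0,0,0],[0,0,0,0,0,0]]]'
python3 - <<'E'
from h import *
s=readout.read_state();im=optics.camera("wrist");cv2.imwrite("pics/w1.png",im)
print(s["position"],R.from_quat(s["ee_rot"]).as_matrix()[:,1],s["qpos"])
m=(im.max(2)<45).astype(np.uint8)
n,l,st,c=cv2.connectedComponentsWithStats(m)
for i in range(1,n):
    if st[i,4]>150:print(c[i],st[i],ray("wrist",*c[i],.062,s).round(4))
E
```

```text
clock: 1.1
position: [0.4225, 0.1501, 0.1919]
ee_rot: [0.667, 0.745, -0.0, -0.0]
ft_force: [1.3, 0.1, 0.7]
grip_width: 0.0512
grasp_force: 0.0
clock: 1.68
position: [0.5125, 0.0175, 0.1609]
ee_rot: [0.667, 0.745, -0.001, -0.002]
ft_force: [0.1, -0.2, -0.5]
grip_width: 0.0512
grasp_force: 0.0
[0.51249442 0.01753175 0.16088303] [ 0.9938505   0.1106501  -0.00421182] [-8.98101531e-02  2.66936690e-01 -1.55882257e-01  1.15234899e+00
  3.61385831e-04  1.37010983e+00]
[ 15.58058098 128.06128134] [   0   71   52  137 2513] [0.2844 0.0479 0.062 ]
[259.68518519 187.27160494] [247 173  21  23 162] [0.5187 0.0162 0.062 ]
[251.16534192 340.40228861] [    4   244   497   140 29188] [ 0.5314 -0.1763  0.062 ]
```

View pics/w1.png

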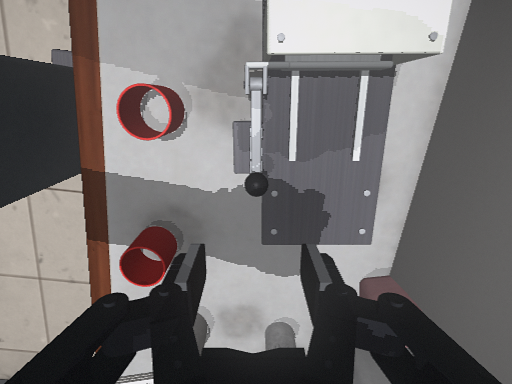

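The ball is at (256,184), giving roughly (0.515, 0.019). That agrees with the top view. Going down to grip.

```bash
python3 -m creep '[[[0.3,0.15,-3.8,0,0,0],[0,0,-3.8,0,0,0],[0,0,-3,0,0,0],[0,0,-1,0,0,0],[0,0,0,0,0,0],[0,0,0,0,0,0]]]'
python3 -m creep '[[[0,0,0,0,0,0],[0,0,0,0,0,0],[0,0,0,0,0,0],[0,0,0,0,0,0],[0,0,0,0,0,0]]]' 0 40
```

```text
clock: 2.23
position: [0.5177, 0.0198, 0.0476]
ee_rot: [0.666, 0.746, 0.0, 0.0]
ft_force: [0.1, -0.4, -0.5]
grip_width: 0.0516
grasp_force: 0.0
clock: 2.65
position: [0.518, 0.019, 0.047]
ee_rot: [0.667, 0.745, 0.0, 0.001]
ft_force: [0.0, 0.4, 0.5]
grip_width: 0.0
grasp_force: 0.0
```

Run:
```python
from h import *
s=readout.read_state();im=optics.camera("wrist");cv2.imwrite("pics/w2.png",im);t=optics.camera("top");cv2.imwrite("pics/t2.png",t)
cv2.imwrite("pics/w2c.png",np.hstack([im,cv2.resize(t[150:250,190:290],(384,384),interpolation=2)])[:, :800])
# project ball candidates
```

```text
(no output)
```

View pics/w2c.png

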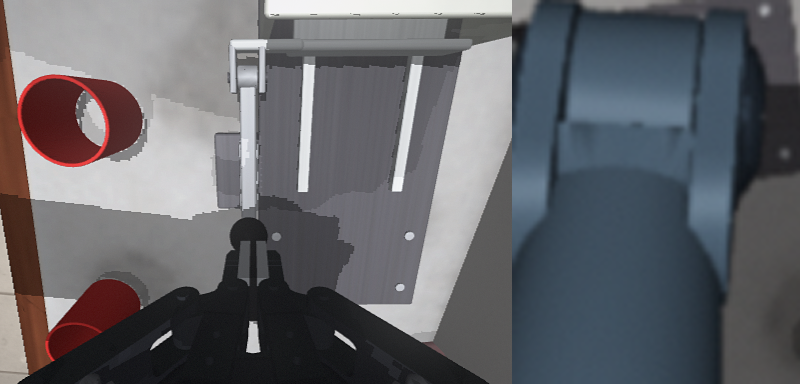

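The wrist view shows the ball at (249,236), just beyond the shut fingers on the +y side. The fingers closed short of it.

Run:
```python
from h import *
s=readout.read_state();print(s["position"])
print("w2",ray("wrist",249,236,.062,s))
s1=dict(position=[0.51249442,0.01753175,0.16088303],ee_rot=[.667,.745,-.001,-.002])
print("w1",ray("wrist",256.5,184,.062,s1))
im=cv2.imread("pics/w2.png")
for n in("scene",):
    t=cv2.imread("pics/scene0.png")
    print(ray("wrist",256.5,184,.05,s1))
p=optics.camera_params("top")
for q in([.516,.019,.062],[.516,.03,.062]):
    c=np.linalg.inv(p["pose"])@[*q,1];u=p["mtx"]@c[:3];print(u/u[2])
```

```text
[0.51751412 0.01901894 0.0465221 ]
w2 [0.51468074 0.01934524 0.062     ]
w1 [0.51518328 0.01926817 0.062     ]
[0.51567379 0.01584453 0.05      ]
[234.03080407 199.41716331   1.        ]
[230.03665201 199.48230147   1.        ]
```

Run:
```python
from h import *
im=cv2.imread("pics/w2.png");t=optics.camera("scene");cv2.imwrite("pics/s2.png",t)
cv2.imwrite("pics/w2d.png",np.hstack([cv2.resize(im[190:310,190:310],(400,400),interpolation=2),cv2.resize(t[140:240,180:280],(400,400),interpolation=2)]))
s=readout.read_state();print(s["position"],s["ft_force"],s["grip_width"],s["grasp_force"],R.from_quat(s["ee_rot"]).as_matrix().round(3))
```

```text
[0.51737307 0.01902833 0.04635207] [ 0.05381084  0.18802481 -0.04033894] 5.389575537045577e-05 0.0 [[-0.111  0.994  0.   ]
 [ 0.994  0.111  0.   ]
 [-0.     0.    -1.   ]]
```

View pics/w2d.png

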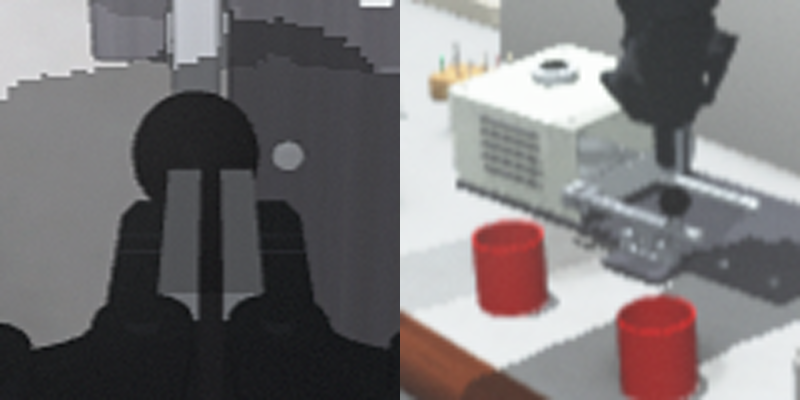

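The fingers end above the ball: their tips sit higher than the reported TCP suggests. I'll check this with the scene camera.

Run:
```python
from h import *
for z in(.045,.062,.075,.085,.095):
    print(z,ray("scene",251,181,z).round(4),ray("scene",248.7,190.5,z).round(4))
p=optics.camera_params("scene")
for q in([.515,.019,.062],[.5174,.019,.0464],[.5174,.019,.085]):
    c=np.linalg.inv(p["pose"])@[*q,1];u=p["mtx"]@c[:3];print(q,(u/u[2]).round(1))
```

```text
0.045 [0.5943 0.0957 0.045 ] [0.5399 0.0455 0.045 ]
0.062 [0.5683 0.0657 0.062 ] [0.5156 0.0171 0.062 ]
0.075 [0.5485 0.0427 0.075 ] [ 0.4971 -0.0046  0.075 ]
0.085 [0.5332 0.0251 0.085 ] [ 0.4829 -0.0213  0.085 ]
0.095 [0.5179 0.0074 0.095 ] [ 0.4687 -0.038   0.095 ]
[0.515, 0.019, 0.062] [248.1 190.4   1. ]
[0.5174, 0.019, 0.0464] [248.9 194.9   1. ]
[0.5174, 0.019, 0.085] [248.4 183.1   1. ]
```

The scene camera also puts the fingertips about 42 mm above the reported TCP, so I'll go 42 mm lower.

```bash
python3 -m creep '[[[0,0,0,0,0,0],[0,0,0,0,0,0],[0,0,0,0,0,0],[-0.2,0,-1,0,0,0],[0,0,-1,0,0,0],[0,0,-1,0,0,0],[0,0,-1,0,0,0],[0,0,0,0,0,0]]]' 60 40
python3 -m creep '[[[0,0,0,0,0,0],[0,0,0,0,0,0],[0,0,0,0,0,0],[0,0,0,0,0,0]]]' 0 40
python3 - <<'E'
from h import *
im=optics.camera("wrist");cv2.imwrite("pics/w3.png",im[150:350,150:350])
E
```

```text
clock: 3.47
position: [0.5131, 0.0193, 0.0037]
ee_rot: [0.667, 0.745, -0.001, -0.002]
ft_force: [-0.2, 0.6, -0.6]
grip_width: 0.0516
grasp_force: 0.0
clock: 3.8
position: [0.5152, 0.019, 0.0066]
ee_rot: [0.667, 0.745, -0.0, 0.0]
ft_force: [-2.0, -0.9, 0.5]
grip_width: 0.0219
grasp_force: 39.0
```

The ball is gripped (21.9 mm). Lifting along the arc, then pulling out.

```bash
python3 -m creep '[[[-0.03,0.28,0.93,0,0,0],[-0.04,0.38,0.89,0,0,0],[-0.05,0.46,0.85,0,0,0],[-0.06,0.54,0.8,0,0,0],[-0.05,0.43,0.53,0,0,0],[0,0,0,0,0,0]]]'
python3 -m creep '[[[0.12,-1,0,0,0,0],[0.23,-2,0,0,0,0],[0.23,-2,0,0,0,0],[0.23,-2,0,0,0,0],[0.23,-2,0,0,0,0],[0.23,-2,0,0,0,0],[0.12,-1.1,0,0,0,0],[0,0,0,0,0,0],[0,0,0,0,0,0]]]'
```

```text
clock: 4.35
position: [0.5127, 0.041, 0.0474]
ee_rot: [0.666, 0.746, 0.0, 0.0]
ft_force: [-1.6, -0.4, -2.3]
grip_width: 0.0217
grasp_force: 39.4
clock: 5.1
position: [0.5264, -0.0782, 0.0443]
ee_rot: [0.666, 0.746, 0.003, -0.003]
ft_force: [3.0, 9.5, -9.2]
grip_width: 0.0213
grasp_force: 41.4
```

```bash
python3 -m creep '[[[0.05,-0.36,-0.53,0,0,0],[0.06,-0.54,-0.8,0,0,0],[0.05,-0.46,-0.85,0,0,0],[0.04,-0.38,-0.89,0,0,0],[0.03,-0.24,-0.73,0,0,0],[0,0,0,0,0,0]]]'
python3 -m creep '[[[0,0,0,0,0,0],[0,0,0,0,0,0],[0,0,0,0,0,0],[0,0,2,0,0,0],[0,0,4,0,0,0],[0,0,4,0,0,0],[0,0,4,0,0,0],[0,0,2,0,0,0],[0,0,0,0,0,0],[0,0,0,0,0,0]]]' 60 40
python3 - <<'E'
from h import *
s=readout.read_state();im=optics.camera("wrist");cv2.imwrite("pics/w4.png",im)
t=optics.camera("top");cv2.imwrite("pics/t4.png",t)
print(s["position"],s["ee_rot"],s["qpos"])
np.savez("w4.npz",position=s["position"],ee_rot=s["ee_rot"])
E
```

```text
clock: 5.6
position: [0.5292, -0.1013, 0.0078]
ee_rot: [0.667, 0.745, 0.0, -0.0]
ft_force: [-1.6, 2.7, 0.7]
grip_width: 0.0216
grasp_force: 42.0
clock: 6.43
position: [0.531, -0.1016, 0.1701]
ee_rot: [0.667, 0.745, 0.001, 0.002]
ft_force: [0.2, 0.3, -0.6]
grip_width: 0.0511
grasp_force: 0.0
[ 0.53098812 -0.10162027  0.17010952] [0.66655867 0.74544821 0.00082105 0.00241407] [-3.06131770e-01  3.09143502e-01 -7.38396528e-02  1.18273671e+00
 -4.86875458e-04  1.15303836e+00]
```

View pics/w4.png

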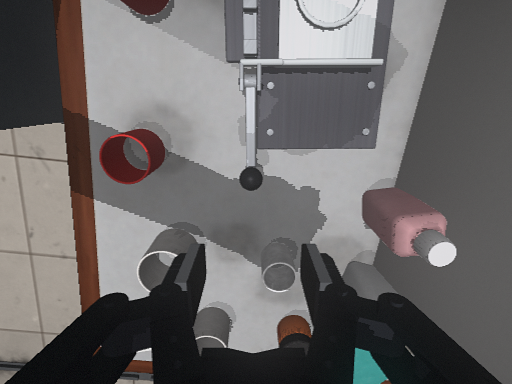

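The sledge is out, with the collar's edge visible at (330,8) and the ball at (251,177). Now hovering over the middle ring.

```bash
python3 -m creep '[[[-0.53,-3.88,0,0,0,0],[-0.53,-3.88,0,0,0,0],[-0.53,-3.88,0,0,0,0],[-0.53,-3.88,0,0,0,0],[-0.53,-3.88,0,0,0,0],[-0.53,-3.88,0,0,0,0],[0,0,0,0,0,0],[0,0,0,0,0,0],[0,0,0,0,0,0]]]' 100 40
python3 - <<'E'
from h import *
s=readout.read_state();im=optics.camera("wrist");cv2.imwrite("pics/w5.png",im)
print(s["position"],s["ee_rot"])
np.savez("w5.npz",position=s["position"],ee_rot=s["ee_rot"])
g=cv2.medianBlur(cv2.cvtColor(im,cv2.COLOR_BGR2GRAY),3)
c=cv2.HoughCircles(g[110:270,150:350],cv2.HOUGH_GRADIENT,1,5,param1=120,param2=18,minRadius=20,maxRadius=36)
v=g[110:270,150:350]
if c is not None:
  for x,y,r in c[0][:8]:
    p=ray("wrist",x+150,y+110,.055,s);q=ray("wrist",x+150+r,y+110,.055,s);print(x+150,y+110,r,p.round(4),"R",np.linalg.norm(p-q).round(4))
cv2.imwrite("pics/w5c.png",cv2.resize(im[100:270,130:370],None,fx=3,fy=3,interpolation=2))
E
```

```text
clock: 7.28
position: [0.4964, -0.3327, 0.1663]
ee_rot: [0.667, 0.745, 0.0, -0.002]
ft_force: [-0.0, 0.2, 0.2]
grip_width: 0.0853
grasp_force: 0.0
[ 0.49635805 -0.33273104  0.16634033] [ 6.66734853e-01  7.45292698e-01  1.42822955e-04 -1.84665450e-03]
254.5 184.5 22.4 [ 0.4978 -0.3352  0.055 ] R 0.0232
253.5 173.5 21.6 [ 0.4954 -0.3236  0.055 ] R 0.0221
251.5 180.5 27.0 [ 0.4942 -0.3312  0.055 ] R 0.0279
```

View pics/w5c.png

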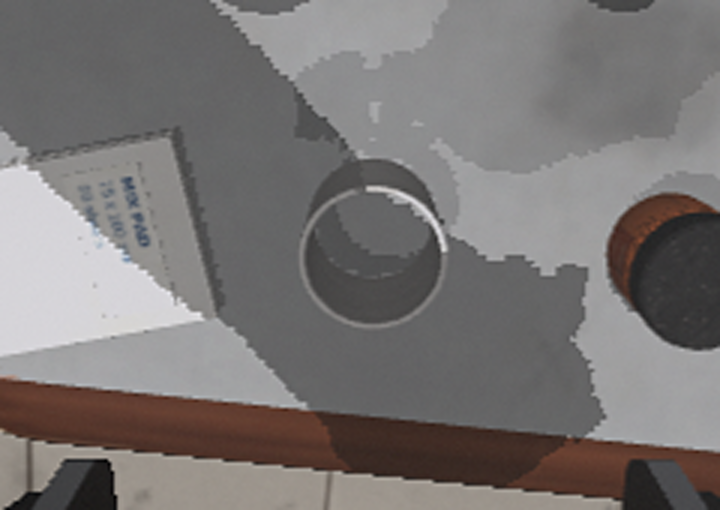

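The crop shows the middle ring's rim centred at full-image pixel (254.3,185.7) with R ≈ 25 mm, so the choice is confirmed. The jar is to the right and the note pad to the left. Descending.

```bash
python3 - <<'E'
from h import *
s=dict(np.load("w5.npz"));print(ray("wrist",254.3,185.7,.055,s))
E
python3 -m creep '[[[0.13,-0.38,-3,0,0,0],[0,0,-4,0,0,0],[0,0,-4,0,0,0],[0,0,-3,0,0,0],[0,0,-2,0,0,0],[0,0,-1.5,0,0,0],[0,0,-0.8,0,0,0],[0,0,0,0,0,0],[0,0,0,0,0,0]]]'
python3 -m creep '[[[0,0,0,0,0,0],[0,0,0,0,0,0],[0,0,0,0,0,0],[0,0,0,0,0,0],[0,0,0,0,0,0]]]' 0 30
```

```text
[ 0.49769451 -0.33646287  0.055     ]
clock: 8.08
position: [0.4989, -0.3364, -0.0145]
ee_rot: [0.666, 0.746, 0.0, -0.0]
ft_force: [0.4, -0.1, -0.1]
grip_width: 0.0858
grasp_force: 0.0
clock: 8.5
position: [0.4998, -0.3382, -0.0132]
ee_rot: [0.667, 0.745, 0.0, 0.001]
ft_force: [-0.5, 1.3, 6.0]
grip_width: 0.0506
grasp_force: 30.8
```

```bash
python3 -m creep '[[[0,0,1,0,0,0],[0,0,3,0,0,0],[0,0,4,0,0,0],[0,0,4,0,0,0],[0,0,3,0,0,0],[0,0,1,0,0,0],[0,0,0,0,0,0]]]'
python3 -m creep '[[[0.8,3.9,0,0,0,0],[0.8,3.9,0,0,0,0],[0.8,3.9,0,0,0,0],[0.8,3.9,0,0,0,0],[0.8,3.9,0,0,0,0],[0.8,3.9,0,0,0,0],[0.8,3.9,0,0,0,0],[0.8,3,0,0,0,0],[0,0,0,0,0,0],[0,0,0,0,0,0],[0,0,0,0,0,0]]]'
python3 - <<'E'
from h import *
s4=dict(np.load("w4.npz"))
b=ray("wrist",251,177,.062,s4)[:2];th=np.radians(96.4);ex=np.array([np.cos(th),np.sin(th)]);ey=np.array([-ex[1],ex[0]])
print("ball",b,"seat pred",b+.176*ex-.077*ey)
s=readout.read_state();im=optics.camera("wrist");cv2.imwrite("pics/w6.png",im)
print(s["position"],s["ee_rot"],s["grip_width"])
np.savez("w6.npz",position=s["position"],ee_rot=s["ee_rot"])
cv2.imwrite("pics/w6c.png",cv2.resize(im[0:250,150:410],(624,600),interpolation=2))
E
```

```text
clock: 9.08
position: [0.5007, -0.3392, 0.1492]
ee_rot: [0.667, 0.745, 0.0, 0.004]
ft_force: [-0.3, -0.5, -1.4]
grip_width: 0.051
grasp_force: 31.8
clock: 10.0
position: [0.5613, -0.0345, 0.1433]
ee_rot: [0.666, 0.746, -0.001, -0.001]
ft_force: [1.2, -0.3, -1.9]
grip_width: 0.0503
grasp_force: 31.8
ball [ 0.52860655 -0.09611888] seat pred [0.58550815 0.08736738]
[ 0.56132626 -0.03448411  0.14332476] [ 0.66643352  0.74556254 -0.00114591 -0.00124794] 0.050281799389206995
```

View pics/w6c.png

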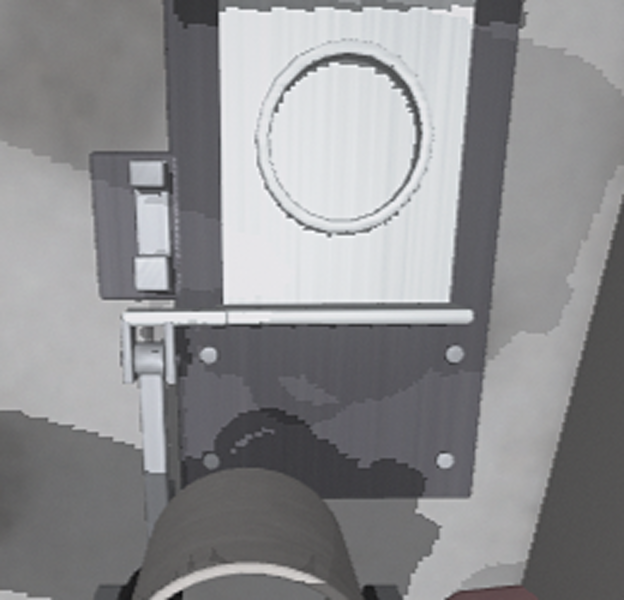

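The view shows the collar centred at full-image pixel (293.5,56), the keeper at left, the bar and lug at (212,145), and the ring still held upright.

Run:
```python
from h import *
s=dict(np.load("w6.npz"))
p=ray("wrist",293.5,56.3,.031,s);print(p)
for du,dv in((-36.7,0),(36.7,0),(0,-40.4),(0,40)):print(np.linalg.norm(ray("wrist",293.5+du,56.3+dv,.031,s)-p).round(4))
t=cv2.imread("pics/t4.png");g=cv2.cvtColor(t,6)
c=cv2.HoughCircles(cv2.resize(g[150:210,170:240],None,fx=4,fy=4,interpolation=2),cv2.HOUGH_GRADIENT,1,5,param1=100,param2=18,minRadius=36,maxRadius=60)
if c is not None:
  for x,y,r in c[0][:4]:print(x,y,r,ray("top",170+x/4,150+y/4,.031))
```

```text
[0.5840204  0.08706714 0.031     ]
0.0334
0.0333
0.0321
0.0345
167.5 109.5 46.8 [0.58187988 0.08228934 0.031     ]
171.5 104.5 43.0 [0.5854036  0.07942345 0.031     ]
164.5 105.5 50.4 [0.58476904 0.08439031 0.031     ]
168.5 114.5 45.4 [0.57830111 0.08161214 0.031     ]
```

```bash
python3 -m creep '[[[0.58,3,0,0,0,0],[0.58,3,0,0,0,0],[0.58,3,0,0,0,0],[0.58,3.05,0,0,0,0],[0,0,-3,0,0,0],[0,0,-3,0,0,0],[0,0,-3,0,0,0],[0,0,-2,0,0,0],[0,0,-1,0,0,0],[0,0,0,0,0,0],[0,0,0,0,0,0],[0,0,0,0,0,0]]]'
python3 - <<'E'
from h import *
s=readout.read_state();print(s["position"],s["ft_force"])
im=optics.camera("wrist");cv2.imwrite("pics/w7.png",im)
import time
s=readout.read_state();print(s["position"],s["clock"])
E
```

```text
clock: 11.05
position: [0.5874, 0.0855, 0.0268]
ee_rot: [0.667, 0.745, 0.001, 0.001]
ft_force: [0.8, -0.2, -1.8]
grip_width: 0.0507
grasp_force: 31.8
[0.5874406  0.08547789 0.02681667] [ 0.77826699 -0.15643334 -1.75245657]
[0.58778394 0.08568232 0.02713916] 11.1
```

```bash
python3 -m creep '[[[-0.25,0,-0.4,0,0,0],[0,0,-0.4,0,0,0],[0,0,-0.2,0,0,0],[0,0,-0.2,0,0,0],[0,0,0,0,0,0]]]'
python3 -m creep '[[[0,0,-0.2,0,0,0],[0,0,-0.2,0,0,0],[0,0,0,0,0,0],[0,0,0,0,0,0]]]'
```

```text
clock: 11.52
position: [0.5829, 0.0861, 0.0127]
ee_rot: [0.666, 0.746, -0.0, -0.0]
ft_force: [0.5, 0.1, -1.4]
grip_width: 0.0508
grasp_force: 31.8
clock: 11.85
position: [0.5833, 0.0861, 0.009]
ee_rot: [0.667, 0.745, -0.0, -0.0]
ft_force: [0.3, 0.2, -2.2]
grip_width: 0.0507
grasp_force: 31.8
```

The ring's bottom is inside the collar with no contact force. Lowering to the floor and releasing.

```bash
python3 -m creep '[[[0,0,-0.2,0,0,0],[0,0,-0.1,0,0,0],[0,0,0,0,0,0],[0,0,0,0,0,0]]]'
python3 -m creep '[[[0,0,-0.1,0,0,0],[0,0,0,0,0,0],[0,0,0,0,0,0]]]'
```

```text
clock: 12.18
position: [0.5838, 0.0862, 0.0077]
ee_rot: [0.666, 0.746, 0.0, 0.001]
ft_force: [-3.6, -0.4, 8.5]
grip_width: 0.051
grasp_force: 32.7
clock: 12.43
position: [0.5839, 0.0862, 0.0077]
ee_rot: [0.666, 0.746, 0.001, 0.001]
ft_force: [-5.9, -0.0, 14.8]
grip_width: 0.0508
grasp_force: 33.2
```

Contact came at the predicted height (21 mm floor). Releasing.

```bash
python3 -m creep '[[[0,0,0.1,0,0,0],[0,0,0,0,0,0],[0,0,0,0,0,0],[0,0,0,0,0,0],[0,0,0,0,0,0],[0,0,2,0,0,0],[0,0,4,0,0,0],[0,0,4,0,0,0],[0,0,4,0,0,0],[0,0,0,0,0,0],[0,0,0,0,0,0]]]' 85 40
python3 - <<'E'
from h import *
s=readout.read_state();im=optics.camera("wrist");cv2.imwrite("pics/w8.png",im);print(s["position"])
g=cv2.medianBlur(cv2.cvtColor(im,6),3)
# ring rim z=.076 ; collar z=.031
for (lo,hi,z) in((22,34,.076),(22,36,.031)):
  c=cv2.HoughCircles(g[100:290,150:360],cv2.HOUGH_GRADIENT,1,4,param1=100,param2=16,minRadius=lo,maxRadius=hi)
  if c is not None:
    for x,y,r in c[0][:7]:
      p=ray("wrist",x+150,y+100,z,s);q=ray("wrist",x+150+r,y+100,z,s);print(z,x+150,y+100,r,p.round(4),"R",np.linalg.norm(p-q).round(4))
E
```

```text
clock: 13.35
position: [0.5862, 0.0862, 0.1493]
ee_rot: [0.667, 0.745, 0.002, 0.002]
ft_force: [0.2, -1.1, -0.3]
grip_width: 0.0729
grasp_force: 0.0
[0.58616057 0.08618867 0.14933439]
0.076 249.5 188.5 26.6 [0.5828 0.0902 0.076 ] R 0.0241
0.076 249.5 181.5 33.4 [0.5821 0.0968 0.076 ] R 0.0301
0.076 250.5 170.5 25.2 [0.5819 0.107  0.076 ] R 0.0224
0.076 253.5 181.5 30.1 [0.5857 0.0972 0.076 ] R 0.0271
0.076 246.5 173.5 24.5 [0.5786 0.1038 0.076 ] R 0.0219
0.076 253.5 173.5 25.4 [0.5848 0.1045 0.076 ] R 0.0227
0.076 251.5 177.5 31.1 [0.5835 0.1007 0.076 ] R 0.0279
0.031 249.5 174.5 22.9 [0.5825 0.0918 0.031 ] R 0.0241
0.031 250.5 189.5 26.6 [0.5853 0.0755 0.031 ] R 0.0285
0.031 251.5 180.5 32.1 [0.5853 0.0855 0.031 ] R 0.034
0.031 254.5 176.5 28.5 [0.5879 0.0902 0.031 ] R 0.03
0.031 250.5 170.5 25.2 [0.583  0.0962 0.031 ] R 0.0264
0.031 249.5 185.5 29.9 [0.5838 0.0798 0.031 ] R 0.0318
0.031 246.5 169.5 23.0 [0.5788 0.0968 0.031 ] R 0.024
```

```bash
python3 -m creep '[[[-1.12,-3.74,0,0,0,0],[-1.12,-3.74,0,0,0,0],[-1.12,-3.74,0,0,0,0],[-1.12,-3.74,0,0,0,0],[-1.12,-3.74,0,0,0,0],[0,0,0,0,0,0],[0,0,0,0,0,0],[0,0,0,0,0,0]]]' 60 40
python3 - <<'E'
from h import *
s=readout.read_state();im=optics.camera("wrist");cv2.imwrite("pics/w9.png",im);print(s["position"])
m=(im.max(2)<38).astype(np.uint8);m=cv2.morphologyEx(m,2,np.ones((3,3)))
n,l,st,c=cv2.connectedComponentsWithStats(m)
for i in range(1,n):
    if st[i,4]>80 and 60<c[i][1]<240:print(c[i],st[i],ray("wrist",st[i,0]+st[i,2]/2,st[i,1]+st[i,3]/2,.062,s).round(4))
E
```

```text
clock: 14.07
position: [0.5263, -0.1004, 0.1446]
ee_rot: [0.667, 0.745, -0.0, -0.002]
ft_force: [0.1, 0.2, -0.3]
grip_width: 0.051
grasp_force: 0.0
[ 0.52632342 -0.10035003  0.14461054]
```

```bash
python3 -m creep '[[[0.2,-0.1,-4,0,0,0],[0,0,-4,0,0,0],[0,0,-3,0,0,0],[0,0,-2,0,0,0],[0,0,-0.8,0,0,0],[0,0,0,0,0,0],[0,0,0,0,0,0]]]'
python3 -m creep '[[[0,0,0,0,0,0],[0,0,0,0,0,0],[0,0,0,0,0,0],[0,0,0,0,0,0]]]' 0 40
```

```text
clock: 14.7
position: [0.5298, -0.101, 0.0085]
ee_rot: [0.666, 0.746, 0.0, -0.0]
ft_force: [0.7, -0.1, -0.0]
grip_width: 0.0512
grasp_force: 0.0
clock: 15.03
position: [0.5296, -0.1025, 0.0101]
ee_rot: [0.667, 0.745, -0.0, 0.001]
ft_force: [-3.7, -0.5, 6.6]
grip_width: 0.0217
grasp_force: 38.8
```

```bash
python3 -m creep '[[[-0.03,0.28,0.93,0,0,0],[-0.04,0.38,0.89,0,0,0],[-0.05,0.46,0.85,0,0,0],[-0.06,0.54,0.8,0,0,0],[-0.05,0.43,0.53,0,0,0],[0,0,0,0,0,0]]]'
python3 -m creep '[[[-0.05,0.5,0,0,0,0],[-0.11,1,0,0,0,0],[-0.11,1,0,0,0,0],[-0.11,1,0,0,0,0],[-0.11,1,0,0,0,0],[-0.11,1,0,0,0,0],[-0.11,1,0,0,0,0],[-0.11,1,0,0,0,0],[-0.11,1,0,0,0,0],[-0.11,1,0,0,0,0],[-0.11,1,0,0,0,0],[0,0,0,0,0,0]]]'
python3 -m creep '[[[-0.08,0.7,0,0,0,0],[-0.08,0.5,0,0,0,0],[-0.02,0.2,0,0,0,0],[0,0,0,0,0,0],[0,0,0,0,0,0]]]'
```

```text
clock: 15.53
position: [0.5268, -0.0798, 0.0493]
ee_rot: [0.666, 0.746, 0.0, -0.0]
ft_force: [-1.7, 0.7, -2.8]
grip_width: 0.0216
grasp_force: 39.4
clock: 16.53
position: [0.5143, 0.027, 0.0477]
ee_rot: [0.666, 0.746, 0.001, -0.002]
ft_force: [-4.7, 0.8, -3.2]
grip_width: 0.0212
grasp_force: 39.4
clock: 16.95
position: [0.5131, 0.038, 0.048]
ee_rot: [0.666, 0.746, -0.001, -0.0]
ft_force: [-5.1, -1.9, -0.4]
grip_width: 0.0214
grasp_force: 39.6
```

```bash
python3 -m creep '[[[-0.02,0.2,0,0,0,0],[0,0,0,0,0,0],[0,0,0,0,0,0]]]'
python3 -m creep '[[[0.05,-0.43,-0.53,0,0,0],[0.06,-0.54,-0.8,0,0,0],[0.05,-0.46,-0.85,0,0,0],[0.04,-0.38,-0.89,0,0,0],[0.03,-0.28,-0.93,0,0,0],[0,0,0,0,0,0],[0,0,0,0,0,0]]]'
```

```text
clock: 17.2
position: [0.5131, 0.0383, 0.0484]
ee_rot: [0.667, 0.745, -0.002, 0.001]
ft_force: [-5.4, -5.8, 2.1]
grip_width: 0.0213
grasp_force: 39.9
clock: 17.78
position: [0.5154, 0.0182, 0.0083]
ee_rot: [0.667, 0.745, -0.001, 0.0]
ft_force: [-4.8, -4.3, 0.8]
grip_width: 0.0212
grasp_force: 42.7
```

```bash
python3 -m creep '[[[0,0,0,0,0,0],[0,0,0,0,0,0],[0,0,0,0,0,0],[0,0,0,0,0,0],[0,0,1,0,0,0],[0,0,3,0,0,0],[0,0,4,0,0,0],[0,0,4,0,0,0],[0,0,3,0,0,0],[0,0,0,0,0,0],[0,0,0,0,0,0],[0,0,0,0,0,0]]]' 60 40
python3 - <<'E'
from h import *
s=readout.read_state();im=optics.camera("wrist");cv2.imwrite("pics/w10.png",im);print(s["position"])
g=cv2.cvtColor(im,6)
for x,y,r in cv2.HoughCircles(g[120:240,200:310],cv2.HOUGH_GRADIENT,1,5,param1=100,param2=12,minRadius=9,maxRadius=20)[0][:5]:
    print(x+200,y+120,r,im[int(y+120),int(x+200)],ray("wrist",x+200,y+120,.062,s).round(4))
g=cv2.cvtColor(cv2.imread("pics/w1.png"),6)
for x,y,r in cv2.HoughCircles(g[120:240,200:310],cv2.HOUGH_GRADIENT,1,5,param1=100,param2=12,minRadius=9,maxRadius=20)[0][:3]:
    print("w1",x+200,y+120,r)
# ball in scene view vs start (pixel shift), after arm out of way
t=optics.camera("scene");cv2.imwrite("pics/s3.png",t)
t0=cv2.imread("pics/scene0.png");roi=(slice(183,200),slice(238,260))
for q in(t0,t):
    m=q[roi].max(2)<50;yy,xx=np.nonzero(m);print(xx.mean()+238,yy.mean()+183,m.sum())
E
```

```text
clock: 18.78
position: [0.516, 0.0192, 0.1583]
ee_rot: [0.667, 0.746, 0.0, 0.0]
ft_force: [-0.2, 0.1, -0.5]
grip_width: 0.0512
grasp_force: 0.0
[0.51597195 0.01920841 0.15833688]
251.5 183.5 11.6 [78 75 76] [0.5141 0.0215 0.062 ]
w1 256.5 184.5 12.2
w1 246.5 133.5 14.9
nan nan 0
nan nan 0<stdin>:13: RuntimeWarning: Mean of empty slice.
  ret = ret.dtype.type(ret / rcount)
```

Run:
```python
from h import *
a=cv2.imread("pics/scene0.png");b=cv2.imread("pics/s3.png")
T=a[182:199,240:258]
r=cv2.matchTemplate(b[165:215,222:276],T,cv2.TM_CCOEFF_NORMED);_,v,_,l=cv2.minMaxLoc(r);print(v,"shift",l[0]+222-240,l[1]+165-182)
p=optics.camera_params("scene")
f=lambda q:(lambda u:(u/u[2])[:2].round(1))(p["mtx"]@(np.linalg.inv(p["pose"])@[*q,1])[:3])
print(f([.515,.019,.062]),"deeper2",f([.5148,.021,.062]),"on post",f([.514,.027,.084]))
for q in(a,b):print(q[180:200:2,248].max(1))
```

```text
0.9765877723693848 shift 0 0
[248.1 190.4] deeper2 [247.6 190.2] on post [245.8 183. ]
[150 139 184 109  80  65  61 100 123 120]
[148 123 166 106  61  60  58 105 126 122]
```

The ball is back at its original pixel, so the bar is level in the notch and the sledge is home. The gripper is clear, so I'm handing in.

```bash
python3 -c "
from bench import workorder
print(workorder.sign_off())"
```

```text
the job is handed in; nothing more can be done
None
```

I loaded the middle ring into the seat, pushed the sledge home with the bar dropped into the notch, and handed the job in at about 19 s; the hand-in returned no verdict. The ball knob matched its starting position in the scene image, but I checked the ring's seating only by the contact height when I set it down, with no close look afterwards.

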